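# Load the bent glue brush at the jigsaw table

### The job

Open the wooden brush box by swinging its lid right back until it stays open by itself, and take out the bent-neck brush. Holding the brush, dip its bristles well down into the low white pot (at least two thirds of their length below the rim), lift them out again, then lay the brush down, without dropping it, on the notched brush rest with its handle lying level across both notches (head to either side) and let go. Leave the lid open, do not shove or tip the pot, and leave everything else on the table where it is.

Things in the scene. Friction and masses are not known exactly. Their poses are not given: they have to be found in the camera images.
- lid (a joint): Lid of the plywood brush box: 0 rad closed, grows as it opens, 1.9 rad is its stop (leaning back beyond vertical). It swings freely: below about 1.5 rad it falls shut, above that it falls open and stays. Takes about 1 N at the knob.
- lid_handle (a point): Grip point of the wooden knob on the lid: 35 mm above the lid's top face, midway along the box's width, 30 mm behind the lid's front edge (the edge nearest the robot). Fingers from above can pinch it across; it turns between them. Moves with the lid.
- lid_hinge (a point): Middle of the hinge line on the box's far rim, 100 mm above the table. Lid closed: x points away from the robot, y along the hinge, z up. The knob's grip point is at (-120, 0, +43) mm in this frame. To open, the lid turns about +y: the knob goes up and away from the robot. Lid 150 x 240 x 8 mm.
- box: Plywood brush box, fixed to the table: 150 mm deep (x), 240 mm wide (y), 100 mm high, walls 8 mm. Origin centre of underside, z up. Inside, two notched uprights stand 42 mm either side of the centre along y (10 mm thick, tops 80 mm above the table, 56 mm wide, notches 24 mm wide, 14 mm deep); the brush lies level across them.
- brush_mid (a point): Centre of the brush's handle: a square wooden bar 170 mm long (x axis), 14 mm wide (y), 14 mm high (z up). About 60 g, balances about 27 mm from here towards the head at +x. At the start in the closed box, along its width, about 73 mm above the table; grip it from above across its width, between the uprights; some 55 mm is free on each side.
- brush_tip (a point): Centre of the lower end of the brush's round bristles (22 mm across, 30 mm long, rigid), at (74, 0, -57) mm from the handle's centre in the brush's axes. The head hangs straight down from the handle: a steel ferrule 20 mm across and 20 mm long, then the bristles.
- pot_rim (a point): Centre of the mouth of the low white ceramic pot, 60 mm above the table. Open round pot, 84 mm across the rim, 67 mm across the foot, wall 4 mm, inner floor 5 mm above the table; loose, 0.4 kg; z axis up. No handle (the white mug, taller, has one).
- rest_seat (a point): Where the handle's centre belongs on the dark wooden brush rest: midway between its two notches, 82 mm above the table. Notches 42 mm either side along y, each 24 mm wide (x), 14 mm deep, floor 75 mm above the table, in an upright 10 mm thick, 56 mm wide. Base 80 x 120 x 12 mm, fixed. The brush's head hangs clear beyond one upright.
- piece0: Bystander: big grey jigsaw piece, 94 x 54 x 5 mm, loose. Origin centre of underside.
- piece1: Bystander: another such jigsaw piece.
- piece2: Bystander: another such jigsaw piece.
- mug: Bystander: white mug with a handle, 80 mm across, 95 mm high, loose. Origin centre of underside.
- pencils: Bystander: steel cup with pencils, 68 mm across, cup 100 mm and pencils about 168 mm high, loose. Origin centre of underside.
- tape: Bystander: roll of paper tape lying flat, 90 mm across, 24 mm high, loose. Origin centre of underside.
Things that resemble listed ones, but are neither listed nor needed, are in the scene too. What is shaped like the part that bears pot_rim but turquoise is not meant. Leave any blue look-alike of the part that bears rest_seat alone.

How it is judged:
On the way, in this order (a step that is already met when the one before it is completed fails the run):
1. the lid stands open past its balance point (value of joint lid above 1.6 rad), for 0.2 s.
2. the brush has been lifted out of the box (height (world z) of brush_tip above 0.105 m), for 0.1 s.
3. the held brush's bristle tip is inside the pot, at least 20 mm below its rim (horizontal distance between brush_tip and pot_rim below 0.03 m and z of brush_tip in the frame of pot_rim below -0.019 m and contact force between the fingers and brush above 0.3 N), for 0.15 s.
4. the bristles are lifted clear above the pot's rim (z of brush_tip in the frame of pot_rim above 0.005 m), for 0.05 s.
At the end, for the whole second after the job is handed in: The lid is open beyond 1.6 rad; the brush lies at rest in both notches of the rest, handle centre within 10 mm across, 32 mm along and 5 mm in height of the seat point, level within 0.12 rad and in line within 0.25 rad (either way round); the pot is upright and within 30 mm of where it was (value of joint lid above 1.6 rad and x of brush_mid in the frame of rest_seat between -0.01 and 0.01 m and y of brush_mid in the frame of rest_seat between -0.032 and 0.032 m and z of brush_mid in the frame of rest_seat between -0.005 and 0.005 m and angle between the x axis of brush_mid and the y axis of rest_seat, either way round below 0.25 rad and angle between brush_mid's own z axis and vertical below 0.12 rad and linear speed of brush below 0.02 m/s and angle between pot_rim's own z axis and vertical below 0.1 rad and distance of pot_rim from where it was at the start of the episode below 0.03 m); the robot touches nothing.
It fails at once if the pot is shoved more than 30 mm or tipped (distance of pot_rim from where it was at the start of the episode above 0.03 m or angle between pot_rim's own z axis and vertical above 0.3 rad).
It fails at once if the brush is dropped: it falls freely at more than 0.5 m/s (more than about 13 mm) (contact force between the fingers and brush below 0.1 N and linear speed of brush above 0.5 m/s).
It fails at once if a bystander is moved more than 30 mm (distance of any of piece0, piece1, piece2, mug, pencils, tape from where it was at the start of the episode above 0.03 m).
It also fails if it takes over 54 s, if anything falls off the work surface, if the arm or the gripper's body presses on something with over 40 N, if the wrist force passes 120 N, or if a joint passes its speed limit or range.

### The arm

A 6-joint arm with a two-finger parallel gripper is mounted at the origin on the work surface. World frame = base frame: x ahead of the robot, y to its left, z up, the work surface at z = 0. Lengths are in m, angles in rad, forces in N, time in s.
With the tool pointing down it reaches from about 0.35 to 0.875 m from the base axis. Payload 4.2 kg.
Tool frame: the origin (TCP) lies midway between the tips of the shut fingers; the grasp point (between the pads) lies 19 mm behind it (manip.grasp_offset is the distance from the TCP to the grasp point, in m); z points along the fingers, y is the line along which they close (so a half turn about z gives the same grasp; the last joint's range is limited). The gripper opens to 87 mm and grips with 3 to 60 N. Pads are 19 mm wide; open, the fingers measure 117 mm over their backs; the gripper's body (75 mm by 190 mm) begins 51 mm behind the grasp point.
Start: joints at [-1, 0.385, 0.008, 0, -1.194, -0.259], TCP at [0.192, -0.595, 0.223] pointing down, gripper open.
Joint ranges: [-3.14, 3.14], [-1.21, 2.06], [-1.07, 1.41], [-3.16, 2.05], [-2.99, -0.16], [-3.1, 3.1]. Speed limits (rad/s): [2.79, 2.79, 3.14, 3.14, 3.14, 3.14].

### API

Orientations are given as a 3x3 rotation matrix whose columns are the frame's x, y, z axes.
In Python, from bench import manip gives the robot as it stands.
- The arm moves only by the tool arm_command, never from a script. Its argument "commands" is a list of rows, each an object with "slide": the shift along the tool's x, y, z in units of 0.04 m (1.0 is 0.04 m), a list of three; "twist": the turn, a rotation vector about the tool's x, y, z in units of 45 degrees (1.0 is 45 degrees), a list of three; "jaw": the opening, from 0 (shut) to 1 (fully open). A call has 1 to 12 rows; each row shifts and turns the commanded pose from where the row before left it, along the tool's axes as they then stand; what a row does not reach is not made up. A row lasts 1/12 s, in which the tool goes at most 41.7 mm and 7.16 degrees, less where a joint would pass 70% of its speed; a pose out of reach is approached as far as the arm can. A call with a number of a shift or a turn outside -1 to 1 is refused whole. A call with a gripper value outside its range is refused whole. The fingers move at their own pace and stop on an object; "force" is the grip in N (left out, the last holds). Time passes only in rows, so rows that do not move let the fingers close. It gives the time, the measured TCP pose, the force, the opening and the grip force at its end, in the units of the state.
- manip.get_obs(): the state, without advancing time (a new reading comes with each control period).
- manip.read_camera(name): name is "scene" or "top" or "wrist"; returns a dict with "frame" (420x560x3 uint8, red, green, blue), "fx", "fy", "cx", "cy" (pixels), "rvec" (rotation vector, rad) and "tvec" (3), from world to camera coordinates, as OpenCV has them. Camera axes: x right, y down, z forward; pixel columns grow to the right and rows downward; lengths in m; the calibration is good to about 2 mm. A picture is of the moment at which its call begins. There is no depth.
- manip.job_done(): hands the job in; it is judged then, once.
Trained networks look in the newest picture that a camera, given by its name, has taken for a name from the list of things; names that differ only in an ending like _2 or _b are one class to them, and where a whole thing is asked for, a point or a joint stands for the part that bears it (a point fixed in the world has none). Each returns a list of dicts, best first, with "confidence" (0 to 1); they miss things now and then, are a little off and sometimes report something else, mostly with a low value. They report only what shows in the picture. A call takes as long as a camera call. They do not tell look-alikes from the thing itself.
- manip.boxes_of(camera, label): "centre" ([x, y, z] in m, in world coordinates, good to about 4 mm: the middle of the surface that is visible of it).
- manip.silhouettes(camera, label): "region" (420x560 bool, what is visible of it).
The state is a dict: "clock": time; "joint_pos": joint angles; "qd": joint speeds; "joint_efforts": joint torques, N m; "ee_pos": TCP position; "tool_rot": TCP orientation; "contact_force": force on the tool from outside, world axes, zero at the start; "torque": the same for the moment, N m; "opening": finger opening in m; "grip_force": force on a finger pad.
Only numpy, scipy, OpenCV 4.12 (cv2) and the standard library are available. Lean on these libraries where they do the work, as an engineer would, in place of code of your own. Each camera call takes 0.05 s, during which the arm holds its last target. There are 200 camera calls.

## Working session

There is one attempt and no reset: what is moved stays moved. The work goes in short steps, Python scripts to look and compute and a tool call to move; the robot and the scene stay as the last step left them, time stands still between calls to the robot, and variables do not carry over. Pictures are saved under pics/ and viewed, at most 10 in all, crops included, and the job is handed in when it is done.

Besides the shell and the picture viewer there is one more tool, called after ">>>" by a JSON object that holds its "fn" and its "kwargs". arm_command: Moves the arm, as the interface text tells. Its arguments: {"type":"object","properties":{"commands":{"type":"array"},"force":{"type":"number"}},"required":["commands"]}

```bash
ls; mkdir -p pics
cat > h.py <<'E'
import numpy as np, cv2
from bench import manip
def cam(n, save=None):
    c=manip.read_camera(n)
    if save: cv2.imwrite('pics/'+save, c['frame'][:,:,::-1])
    R,_=cv2.Rodrigues(np.array(c['rvec'],float)); t=np.array(c['tvec'],float).ravel()
    K=np.array([[c['fx'],0,c['cx']],[0,c['fy'],c['cy']],[0,0,1.]])
    return dict(c=c,R=R,t=t,K=K,img=c['frame'])
def proj(C,P): 
    q=(C['R']@np.atleast_2d(P).T).T+C['t']; return (q[:,:2]/q[:,2:])@np.diag([C['K'][0,0],C['K'][1,1]])+C['K'][:2,2]
def atz(C,uv,z):
    d=C['R'].T@np.linalg.solve(C['K'],[uv[0],uv[1],1.]); o=-C['R'].T@C['t']; return o+d*(z-o[2])/d[2]
E
python3 - <<'E'
from h import *
for n in ['top','scene']:
    C=cam(n,n+'0.png'); print(n,'campos',(-C['R'].T@C['t']).round(3))
    for l in ['lid','lid_handle','box','pot_rim','rest_seat','piece0','mug','pencils','tape','brush_mid']:
        for b in manip.boxes_of(n,l)[:4]:
            print(l,np.round(b['centre'],3),round(b['confidence'],2),proj(C,b['centre']).round()[0])
o=manip.get_obs();print(o)
E
```

```text
pics
top campos [ 0.336 -0.102  1.35 ]
lid [0.448 0.261 0.109] 0.57 [117. 196.]
lid_handle [0.454 0.258 0.105] 0.56 [119. 194.]
box [0.449 0.255 0.109] 0.79 [120. 195.]
pot_rim [ 0.473 -0.339  0.011] 0.74 [351. 194.]
pot_rim [ 0.487 -0.499  0.017] 0.58 [410. 190.]
rest_seat [ 0.188 -0.356  0.011] 0.9 [356. 300.]
rest_seat [ 0.507 -0.107  0.01 ] 0.6 [266. 180.]
piece0 [ 0.636 -0.085  0.004] 0.91 [258. 133.]
piece0 [0.395 0.026 0.005] 0.74 [215. 220.]
piece0 [ 0.66  -0.217  0.002] 0.56 [306. 126.]
mug [ 0.661 -0.377  0.041] 0.7 [368. 123.]
mug [0.451 0.263 0.108] 0.49 [117. 194.]
pencils [0.646 0.03  0.058] 0.62 [214. 124.]
pencils [0.396 0.029 0.002] 0.52 [215. 220.]
tape [ 0.347 -0.226  0.024] 0.91 [309. 240.]
tape [ 0.473 -0.342  0.015] 0.4 [352. 194.]
scene campos [0.789 0.49  0.645]
lid [0.457 0.282 0.111] 0.64 [403. 347.]
lid_handle [0.461 0.279 0.106] 0.87 [399. 348.]
box [0.473 0.282 0.106] 0.94 [394. 353.]
box [ 0.651 -0.101  0.003] 0.25 [202. 273.]
pot_rim [ 0.464 -0.32   0.038] 0.92 [239. 186.]
pot_rim [ 0.484 -0.472  0.04 ] 0.75 [212. 160.]
rest_seat [ 0.52  -0.066  0.037] 
[... 513 characters left out ...]
58621334e-01]), 'qd': array([ 1.07246447e-03,  5.15133803e-04, -7.66782559e-04, -3.93502286e-04,
        6.91462549e-05, -8.65853469e-04]), 'joint_efforts': array([ 4.78337533e-04, -3.90481067e+01,  1.87621129e+01,  4.22442421e+00,
        1.54395268e-02, -2.06512789e-05]), 'ee_pos': array([ 0.19176224, -0.59484771,  0.22256484]), 'tool_rot': array([[-9.51790264e-01, -3.06749561e-01,  2.86157971e-05],
       [-3.06749562e-01,  9.51790263e-01, -2.49103828e-05],
       [-1.95949881e-05, -3.24873430e-05, -9.99999999e-01]]), 'contact_force': array([ 0.21038055,  0.04843244, -0.12315598]), 'torque': array([-0.03859808,  0.04480369,  0.00864351]), 'grip_force': 0.0, 'opening': 0.08707174385740604}
```

Run:
```python
import cv2
a=cv2.imread('pics/top0.png'); b=cv2.resize(a[90:330,60:440],None,fx=2.1,fy=2.1,interpolation=cv2.INTER_CUBIC); cv2.imwrite('pics/top0c.png',b)
```

```text
(no output)
```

View pics/top0c.png

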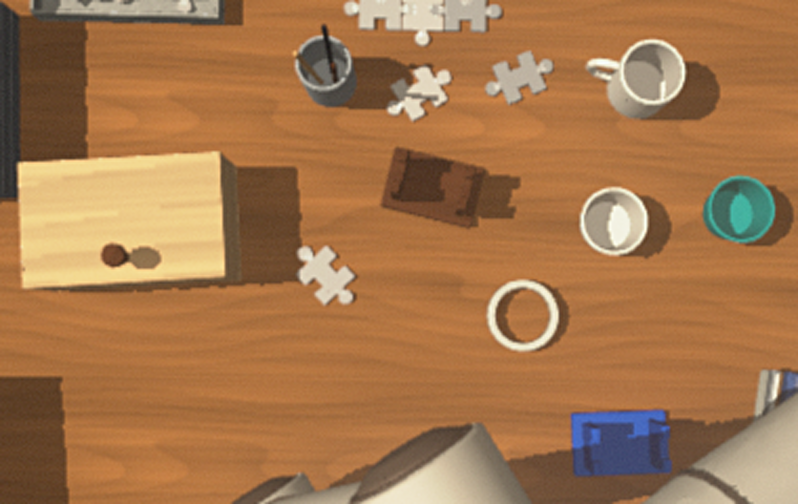

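View pics/scene0.png

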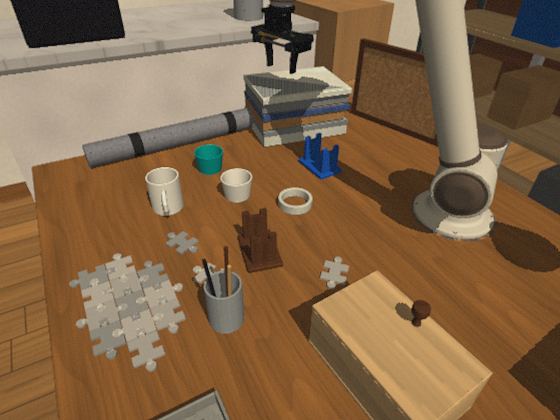

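```bash
cat > fit.py <<'E'
from h import *
from scipy.optimize import minimize
def blk(sx,sy,z0,z1,cx=0,cy=0): return np.array([[cx+a*sx/2,cy+b*sy/2,z] for a in(-1,1) for b in(-1,1) for z in(z0,z1)])
def cyl(r0,r1,z0,z1):
    t=np.linspace(0,2*np.pi,40,endpoint=False); return np.array([[r*np.cos(a),r*np.sin(a),z] for r,z in((r0,z0),(r1,z1)) for a in t])
def upr(cy): return [blk(56,10,0,75,0,cy),blk(16,10,70,89,20,cy),blk(16,10,70,89,-20,cy)]
M={'rest':[blk(80,120,0,12)]+upr(42)+upr(-42),'box':[blk(150,240,0,108)],'pot':[cyl(33.5,42,0,60)]}
def draw(C,parts,p,S=4):
    m=np.zeros((420*S,560*S),np.uint8); c,s=np.cos(p[2]),np.sin(p[2])
    for P in parts:
        P=P/1000.; W=np.c_[P[:,0]*c-P[:,1]*s+p[0],P[:,0]*s+P[:,1]*c+p[1],P[:,2]]
        q=((proj(C,W)+.5)*S-.5)
        cv2.fillConvexPoly(m,cv2.convexHull(q.round().astype(np.int32)),1)
    return cv2.resize(m.astype(np.float32),(560,420),interpolation=cv2.INTER_AREA)
def fit(obs,parts,p0):
    def cost(p):
        e=0
        for C,m in obs:
            r=draw(C,parts,p); e+=1-np.minimum(r,m).sum()/np.maximum(r,m).sum()
        return e/len(obs)
    best=None
    for dy in (-.3,0,.3):
        q=np.array(p0)+[0,0,dy]
        r=minimize(cost,q,method='Nelder-Mead',options=dict(initial_simplex=np.array([q,q+[.01,0,0],q+[0,.01,0],q+[0,0,.15]]),xatol=2e-4,fatol=1e-4))
        if best is None or r.fun<best.fun: best=r
    return best
def pick(n,l,C,near):
    u=proj(C,near)[0]; ms=manip.silhouettes(n,l); 
    d=[np.hypot(*(np.argwhere(m['region']).mean(0)[::-1]-u)) for m in ms]
    if not d or min(d)>35: return None
    return ms[int(np.argmin(d))]['region'].astype(np.float32)
E
cat > go.py <<'E'
from fit import *
T=[('rest','rest_seat',[.51,-.1,.04]),('box','box',[.45,.27,.06]),('pot','pot_rim',[.47,-.33,.04])]
O={k:[] for k,_,_ in T}; Cs={}
for n in ['top','scene']:
    C=cam(n); Cs[n]=C
    for k,l,c in T:
        m=pick(n,l,C,c)
        if m is not None: O[k].append((C,m))
V={n:C['img'][:,:,::-1].copy() for n,C in Cs.items()}
for k,l,c in T:
    for obs in [O[k]]+[[o] for o in O[k]]:
        r=fit(obs,M[k],[c[0],c[1],0]); print(k,len(obs),r.x.round(4),round(r.fun,3))
        if obs is O[k]:
            for n,C in Cs.items():
                cs,_=cv2.findContours((draw(C,M[k],r.x)>.5).astype(np.uint8),0,2); cv2.drawContours(V[n],cs,-1,(0,255,0),1)
z=np.hstack([V['top'][100:300,60:400],V['scene'][120:420,150:500][:200*1+100][:300][:200]]) if 0 else V
a=cv2.resize(z['top'][110:260,60:400],(800,353)); b=cv2.resize(z['scene'][150:420,160:500],(800,600))
cv2.imwrite('pics/f_top.png',a); cv2.imwrite('pics/f_scene.png',b)
print(manip.get_obs()['clock'])
E
python3 go.py
```

```text
rest 2 [ 0.5108 -0.1085 -0.2167] 0.048
rest 1 [ 0.5104 -0.1075 -0.2285] 0.049
rest 1 [ 0.5111 -0.1092 -0.2261] 0.037
box 2 [0.4522 0.2614 0.0767] 0.02
box 1 [0.4526 0.2617 0.0727] 0.022
box 1 [0.452  0.261  0.0793] 0.016
pot 2 [ 0.4672 -0.3348  0.1629] 0.051
pot 1 [ 0.4663 -0.3347 -0.1947] 0.062
pot 1 [ 0.4673 -0.335   0.0603] 0.034
1.5
```

White pot at top-image px (352,195), not the turquoise one at (412,190). Dark rest at (266,179), not the blue one at (356,300). The fits agree within 1–2 mm between the two cameras.

View pics/f_top.png

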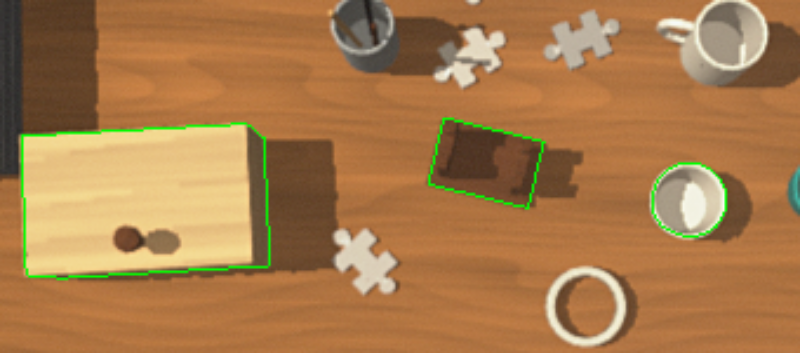

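>>> {"fn": "arm_command", "kwargs": {"commands": [{"slide": [0,0,0],"twist": [0,0,0.15],"jaw": 1},{"slide": [0,0,0],"twist": [0,0,0.15],"jaw": 1},{"slide": [-0.63,0.82,0],"twist": [0,0,0],"jaw": 1},{"slide": [-0.63,0.82,0],"twist": [0,0,0],"jaw": 1},{"slide": [-0.63,0.82,0],"twist": [0,0,0],"jaw": 1},{"slide": [-0.63,0.82,0],"twist": [0,0,0],"jaw": 1},{"slide": [-0.63,0.82,0],"twist": [0,0,0],"jaw": 1},{"slide": [-0.63,0.82,0],"twist": [0,0,0],"jaw": 1},{"slide": [-0.63,0.82,0],"twist": [0,0,0],"jaw": 1},{"slide": [-0.63,0.82,0],"twist": [0,0,0],"jaw": 1},{"slide": [-0.63,0.82,0],"twist": [0,0,0],"jaw": 1},{"slide": [-0.63,0.82,0],"twist": [0,0,0],"jaw": 1}], "force": 20}}

```text
clock: 2.5
ee_pos: [0.4188, -0.2467, 0.223]
tool_rot: [[-0.997, -0.076, 0.001], [-0.076, 0.997, -0.0], [-0.001, -0.0, -1.0]]
contact_force: [1.1, 0.3, 0.4]
opening: 0.0869
grip_force: 0.0
```

>>> {"fn": "arm_command", "kwargs": {"commands": [{"slide": [0,1,0],"twist": [0,0,0],"jaw": 0.6},{"slide": [0,1,0],"twist": [0,0,0],"jaw": 0.6},{"slide": [0,1,0],"twist": [0,0,0],"jaw": 0.6},{"slide": [0,1,0],"twist": [0,0,0],"jaw": 0.6},{"slide": [0,1,0],"twist": [0,0,0],"jaw": 0.6},{"slide": [0,1,0],"twist": [0,0,0],"jaw": 0.6},{"slide": [0,1,0],"twist": [0,0,0],"jaw": 0.6},{"slide": [0,1,0],"twist": [0,0,0],"jaw": 0.6},{"slide": [0,1,0],"twist": [0,0,0],"jaw": 0.6},{"slide": [0,1,0],"twist": [0,0,0],"jaw": 0.6},{"slide": [-0.3,1,0],"twist": [0,0,0],"jaw": 0.6},{"slide": [-0.3,1,0],"twist": [0,0,0],"jaw": 0.6}]}}

```text
clock: 3.5
ee_pos: [0.4048, 0.2338, 0.2233]
tool_rot: [[-0.997, -0.078, 0.001], [-0.078, 0.997, 0.001], [-0.001, 0.001, -1.0]]
contact_force: [1.6, -0.3, -0.1]
opening: 0.0521
grip_force: 0.0
```

The outlines sit on the box, dark rest and white pot; the knob is at crop (127,238). Checking the knob from close by.

Run:
```python
from h import *
C=cam('wrist','w1.png'); K=np.array([.4073,.2580,.143])
print('pred',proj(C,K)); cv2.circle(C['img'],tuple(int(v) for v in proj(C,K)[0]),4,(0,255,0),1); cv2.imwrite('pics/w1.png',C['img'][:,:,::-1])
for b in manip.boxes_of('wrist','lid_handle'): print(np.round(b['centre'],3),b['confidence'])
print(manip.get_obs()['ee_pos'])
```

```text
pred [[304.88861133 220.61457529]]
[0.418 0.248 0.11 ] 0.71
[0.40676906 0.23669621 0.22255054]
```

View pics/w1.png

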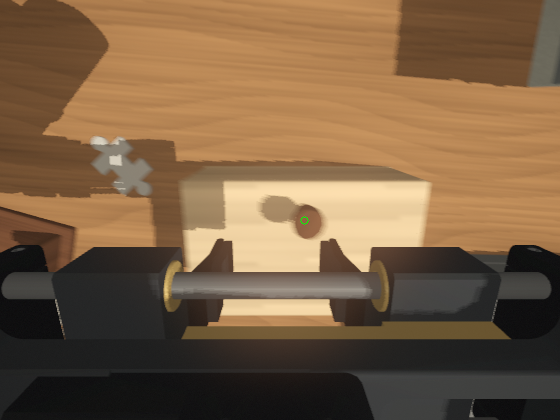

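Knob blob at (308,221), prediction (305,221): good to about 2 mm. Descend and pinch.

>>> {"fn": "arm_command", "kwargs": {"commands": [{"slide": [-0.04,0.55,0],"twist": [0,0,0],"jaw": 0.6},{"slide": [0,0,0.7],"twist": [0,0,0],"jaw": 0.6},{"slide": [0,0,0.7],"twist": [0,0,0],"jaw": 0.6},{"slide": [0,0,0.7],"twist": [0,0,0],"jaw": 0.6},{"slide": [0,0,0.36],"twist": [0,0,0],"jaw": 0.6},{"slide": [0,0,0],"twist": [0,0,0],"jaw": 0.6},{"slide": [0,0,0],"twist": [0,0,0],"jaw": 0},{"slide": [0,0,0],"twist": [0,0,0],"jaw": 0},{"slide": [0,0,0],"twist": [0,0,0],"jaw": 0},{"slide": [0,0,0],"twist": [0,0,0],"jaw": 0},{"slide": [0,0,0],"twist": [0,0,0],"jaw": 0}], "force": 8}}

```text
clock: 4.52
ee_pos: [0.4063, 0.2585, 0.1261]
tool_rot: [[-0.997, -0.076, 0.005], [-0.076, 0.997, 0.011], [-0.005, 0.011, -1.0]]
contact_force: [-10.1, 15.8, 2.4]
opening: 0.0276
grip_force: 8.0
```

Run:
```python
import numpy as np
th=np.r_[0:1.86:.09,1.86]
x=-120*np.cos(th)+43*np.sin(th); z=120*np.sin(th)+43*np.cos(th)
# tool x = -box x, tool z = down
print(np.c_[th[1:],-np.diff(x)/40,-np.diff(z)/40].round(2).tolist())
```

```text
[[0.09, -0.11, -0.27], [0.18, -0.13, -0.25], [0.27, -0.15, -0.24], [0.36, -0.18, -0.23], [0.45, -0.2, -0.21], [0.54, -0.21, -0.19], [0.63, -0.23, -0.17], [0.72, -0.24, -0.15], [0.81, -0.26, -0.13], [0.9, -0.27, -0.1], [0.99, -0.28, -0.08], [1.08, -0.28, -0.05], [1.17, -0.29, -0.03], [1.26, -0.29, -0.0], [1.35, -0.29, 0.02], [1.44, -0.28, 0.05], [1.53, -0.28, 0.07], [1.62, -0.27, 0.1], [1.71, -0.26, 0.12], [1.8, -0.25, 0.14], [1.86, -0.16, 0.11]]
```

>>> {"fn": "arm_command", "kwargs": {"commands": [{"slide": [0.02,0.02,0],"twist": [0,0,0],"jaw": 0},{"slide": [-0.11,0,-0.27],"twist": [0,0,0],"jaw": 0},{"slide": [-0.13,0,-0.25],"twist": [0,0,0],"jaw": 0},{"slide": [-0.15,0,-0.24],"twist": [0,0,0],"jaw": 0},{"slide": [-0.18,0,-0.23],"twist": [0,0,0],"jaw": 0},{"slide": [-0.2,0,-0.21],"twist": [0,0,0],"jaw": 0},{"slide": [-0.21,0,-0.19],"twist": [0,0,0],"jaw": 0},{"slide": [-0.23,0,-0.17],"twist": [0,0,0],"jaw": 0},{"slide": [-0.24,0,-0.15],"twist": [0,0,0],"jaw": 0},{"slide": [-0.26,0,-0.13],"twist": [0,0,0],"jaw": 0}]}}

```text
clock: 5.35
ee_pos: [0.4743, 0.264, 0.2]
tool_rot: [[-0.997, -0.077, 0.006], [-0.077, 0.997, 0.01], [-0.006, 0.01, -1.0]]
contact_force: [-1.2, 9.8, -2.7]
opening: 0.0276
grip_force: 8.0
```

>>> {"fn": "arm_command", "kwargs": {"commands": [{"slide": [-0.27,0,-0.1],"twist": [0,0,0],"jaw": 0},{"slide": [-0.28,0,-0.08],"twist": [0,0,0],"jaw": 0},{"slide": [-0.28,0,-0.05],"twist": [0,0,0],"jaw": 0},{"slide": [-0.29,0,-0.03],"twist": [0,0,0],"jaw": 0},{"slide": [-0.29,0,0],"twist": [0,0,0],"jaw": 0},{"slide": [-0.29,0,0.02],"twist": [0,0,0],"jaw": 0},{"slide": [-0.28,0,0.05],"twist": [0,0,0],"jaw": 0},{"slide": [-0.28,0,0.07],"twist": [0,0,0],"jaw": 0},{"slide": [-0.27,0,0.1],"twist": [0,0,0],"jaw": 0},{"slide": [-0.26,0,0.12],"twist": [0,0,0],"jaw": 0},{"slide": [-0.25,0,0.14],"twist": [0,0,0],"jaw": 0},{"slide": [0,0,0],"twist": [0,0,0],"jaw": 0}]}}

```text
clock: 6.35
ee_pos: [0.5968, 0.2735, 0.1889]
tool_rot: [[-0.997, -0.077, 0.007], [-0.077, 0.997, 0.009], [-0.008, 0.008, -1.0]]
contact_force: [-0.8, 9.3, 1.3]
opening: 0.0273
grip_force: 8.0
```

>>> {"fn": "arm_command", "kwargs": {"commands": [{"slide": [0,0,0],"twist": [0,0,0],"jaw": 0.7},{"slide": [0,0,0],"twist": [0,0,0],"jaw": 0.7},{"slide": [0,0,0],"twist": [0,0,0],"jaw": 0.7},{"slide": [0,0,0],"twist": [0,0,0],"jaw": 0.7},{"slide": [0,0,-0.8],"twist": [0,0,0],"jaw": 0.7},{"slide": [0,0,-0.8],"twist": [0,0,0],"jaw": 0.7},{"slide": [0,0,-0.8],"twist": [0,0,0],"jaw": 0.7},{"slide": [0,0,-0.8],"twist": [0,0,0],"jaw": 0.7},{"slide": [1,0,0],"twist": [0,0,0],"jaw": 0.7},{"slide": [1,0,0],"twist": [0,0,0],"jaw": 0.7},{"slide": [1,0,0],"twist": [0,0,0],"jaw": 0.7},{"slide": [1,0,0],"twist": [0,0,0],"jaw": 0.7}]}}

```text
clock: 7.35
ee_pos: [0.4326, 0.2554, 0.3159]
tool_rot: [[-0.997, -0.075, -0.001], [-0.075, 0.997, -0.001], [0.001, -0.001, -1.0]]
contact_force: [-0.3, 1.6, 0.7]
opening: 0.0609
grip_force: 0.0
```

Run:
```python
from h import *
C=cam('wrist','w2.png')
for n in ['wrist','top','scene']:
    if n!='wrist': C=cam(n,n+'2.png')
    for l in ['brush_mid','brush_tip','lid']:
        for b in manip.boxes_of(n,l)[:2]: print(n,l,np.round(b['centre'],3),round(b['confidence'],2),proj(C,b['centre']).round()[0])
o=manip.get_obs();print(o['ee_pos'],o['joint_pos'].round(2),o['clock'])
```

```text
wrist brush_mid [0.446 0.254 0.082] 0.81 [275. 192.]
wrist brush_tip [0.45  0.254 0.082] 0.9 [275. 196.]
wrist lid [0.553 0.264 0.183] 0.7 [277. 302.]
wrist lid [0.49  0.263 0.059] 0.56 [279. 218.]
top brush_mid [0.465 0.201 0.085] 0.5 [144. 191.]
top brush_tip [0.46  0.206 0.077] 0.74 [143. 193.]
top lid [0.554 0.268 0.19 ] 0.81 [106. 147.]
scene brush_mid [0.46  0.265 0.08 ] 0.69 [390. 350.]
scene brush_mid [ 0.352 -0.22   0.021] 0.56 [295. 199.]
scene brush_tip [0.459 0.268 0.08 ] 0.62 [391. 351.]
scene brush_tip [0.573 0.285 0.209] 0.2 [350. 343.]
scene lid [0.571 0.286 0.212] 0.72 [351. 342.]
scene lid [0.397 0.031 0.01 ] 0.65 [334. 271.]
[0.43499316 0.25672345 0.31565298] [ 0.86  0.12 -0.11  0.   -1.33 -2.35] 7.95
```

View pics/w2.png

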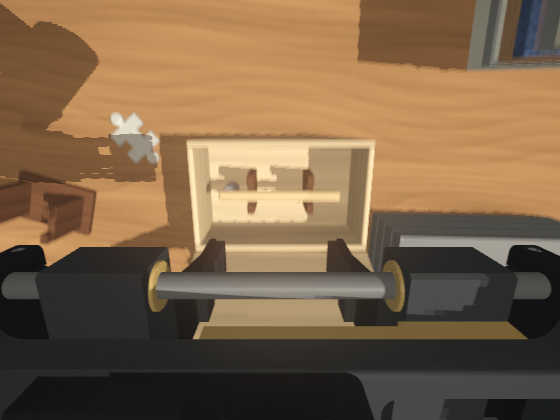

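The lid is open. The brush handle runs from about (219,195) to (340,197) in the wrist image, with its head at (230,188) on the left, the -y end.

Run:
```python
from h import *
C=cam('wrist')
im=C['img']; cv2.imwrite('pics/w2c.png',cv2.resize(im[135:255,180:390,::-1],None,fx=3.8,fy=3.8,interpolation=cv2.INTER_CUBIC))
for s in manip.silhouettes('wrist','brush_mid')[:1]:
    m=s['region'].astype(np.uint8); p=np.argwhere(m)[:,::-1]; print(p.min(0),p.max(0),cv2.minAreaRect(p.astype(np.float32)))
a=atz(C,(219,195.5),.08); b=atz(C,(340,197),.08); print(a,b,(a+b)/2,np.linalg.norm(a-b),np.arctan2(*(b-a)[:2]))
c=np.array([.4522,.2614,.08]); print(proj(C,c))
```

```text
[218 182] [338 201] ((278.0, 191.49998474121094), (119.99998474121094, 18.999996185302734), -0.0)
[0.45900884 0.17765382 0.08      ] [0.44851638 0.34606757 0.08      ] [0.45376261 0.26186069 0.08      ] 0.16874028104550592 -0.06222129199210106
[[279.30510479 195.13659958]]
```

View pics/w2c.png

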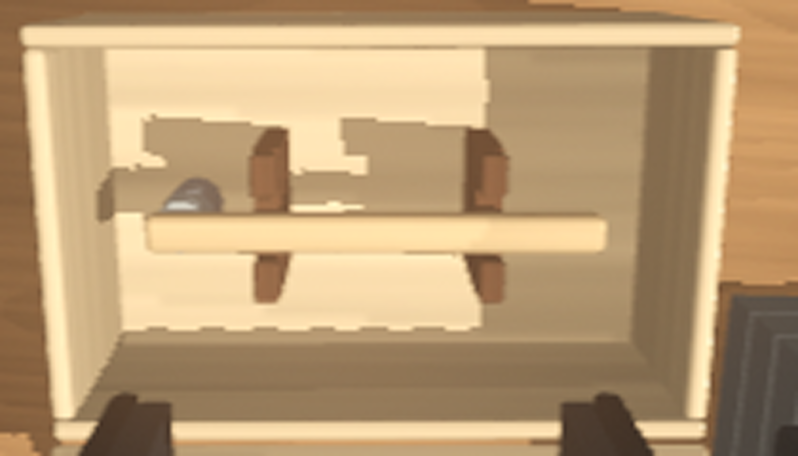

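>>> {"fn": "arm_command", "kwargs": {"commands": [{"slide": [0,0,0],"twist": [0,0,-0.155],"jaw": 0.5},{"slide": [0,0,0],"twist": [0,0,-0.155],"jaw": 0.5},{"slide": [0,0,0],"twist": [0,0,-0.155],"jaw": 0.5},{"slide": [0,0,0],"twist": [0,0,-0.155],"jaw": 0.5},{"slide": [0,0,0],"twist": [0,0,-0.155],"jaw": 0.5},{"slide": [0,0,0],"twist": [0,0,-0.155],"jaw": 0.5},{"slide": [0,0,0],"twist": [0,0,-0.155],"jaw": 0.5},{"slide": [0,0,0],"twist": [0,0,-0.155],"jaw": 0.5},{"slide": [0,0,0],"twist": [0,0,-0.155],"jaw": 0.5},{"slide": [0,0,0],"twist": [0,0,-0.155],"jaw": 0.5},{"slide": [0,0,0],"twist": [0,0,-0.155],"jaw": 0.5},{"slide": [0,0,0],"twist": [0,0,-0.155],"jaw": 0.5}]}}

```text
clock: 9.05
ee_pos: [0.4345, 0.2567, 0.316]
tool_rot: [[-0.028, -1.0, -0.0], [-1.0, 0.028, -0.0], [0.0, 0.0, -1.0]]
contact_force: [0.4, -1.0, 0.0]
opening: 0.0434
grip_force: 0.0
```

>>> {"fn": "arm_command", "kwargs": {"commands": [{"slide": [0,0,0],"twist": [0,0,-0.14],"jaw": 0.5},{"slide": [0.1,-0.57,0.9],"twist": [0,0,0],"jaw": 0.5},{"slide": [0,0,0.9],"twist": [0,0,0],"jaw": 0.5},{"slide": [0,0,0],"twist": [0.115,0,0],"jaw": 0.5},{"slide": [0,0,0],"twist": [0.115,0,0],"jaw": 0.5},{"slide": [0,0,0],"twist": [0,0,0],"jaw": 0.5},{"slide": [0,0,0],"twist": [0,0,0],"jaw": 0.5}]}}

```text
clock: 9.63
ee_pos: [0.4559, 0.2541, 0.2448]
tool_rot: [[0.077, -0.981, 0.178], [-0.997, -0.076, 0.013], [0.001, -0.178, -0.984]]
contact_force: [0.8, 0.3, -0.1]
opening: 0.0435
grip_force: 0.0
```

```bash
cat > to.py <<'E'
import sys
from h import *
o=manip.get_obs(); t=np.array([float(v) for v in sys.argv[1:4]])
print('ee',o['ee_pos'].round(4),'z',o['tool_rot'].round(3).tolist()); print('units',(o['tool_rot'].T@(t-o['ee_pos'])/.04).round(2))
E
python3 to.py .458 .252 .0603
```

```text
ee [0.4559 0.2541 0.2448] z [[0.077, -0.981, 0.178], [-0.997, -0.076, 0.013], [0.001, -0.178, -0.984]]
units [0.05 0.77 4.55]
```

>>> {"fn": "arm_command", "kwargs": {"commands": [{"slide": [0.01,0.13,0.76],"twist": [0,0,0],"jaw": 0.5},{"slide": [0.01,0.13,0.76],"twist": [0,0,0],"jaw": 0.5},{"slide": [0.01,0.13,0.76],"twist": [0,0,0],"jaw": 0.5},{"slide": [0.01,0.13,0.76],"twist": [0,0,0],"jaw": 0.5},{"slide": [0.01,0.1,0.6],"twist": [0,0,0],"jaw": 0.5},{"slide": [0,0,0],"twist": [0,0,0],"jaw": 0.5}]}}

```text
clock: 10.13
ee_pos: [0.4578, 0.2508, 0.0934]
tool_rot: [[0.074, -0.982, 0.173], [-0.997, -0.074, 0.007], [0.006, -0.173, -0.985]]
contact_force: [0.4, -0.4, -0.5]
opening: 0.0434
grip_force: 0.0
```

```bash
python3 to.py .458 .252 .0603
python3 - <<'E'
from h import *
S=cam('scene'); W=cam('wrist')
a=cv2.resize(S['img'][200:420,280:500],(500,500)); b=cv2.resize(W['img'],(300,225)); b=np.vstack([b,np.zeros((275,300,3),np.uint8)])
cv2.imwrite('pics/s3.png',np.hstack([a,b])[:,:,::-1]); print(manip.get_obs()['contact_force'])
E
```

```text
ee [0.4578 0.2508 0.0934] z [[0.074, -0.982, 0.173], [-0.997, -0.074, 0.007], [0.006, -0.173, -0.985]]
units [-0.03  0.14  0.82]
[ 1.98940709  0.19121477 -0.23248448]
```

View pics/s3.png

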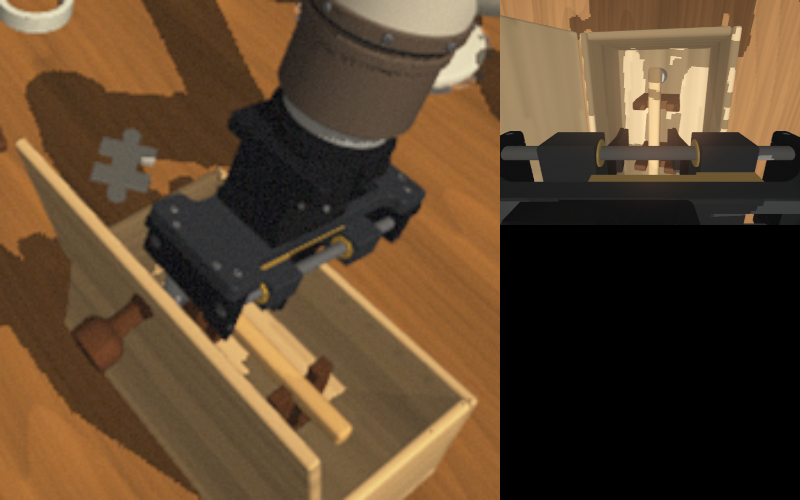

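>>> {"fn": "arm_command", "kwargs": {"commands": [{"slide": [-0.01,0.07,0.4],"twist": [0,0,0],"jaw": 0.5},{"slide": [-0.01,0.06,0.36],"twist": [0,0,0],"jaw": 0.5},{"slide": [0,0,0],"twist": [0,0,0],"jaw": 0.5}]}}

```text
clock: 10.48
ee_pos: [0.4597, 0.2539, 0.0669]
tool_rot: [[0.076, -0.981, 0.179], [-0.997, -0.074, 0.014], [-0.0, -0.18, -0.984]]
contact_force: [-0.1, -0.1, -0.6]
opening: 0.0437
grip_force: 0.0
```

>>> {"fn": "arm_command", "kwargs": {"commands": [{"slide": [0,0,0],"twist": [0,0,0],"jaw": 0.5},{"slide": [0,0,0],"twist": [0,0,0],"jaw": 0.5}]}}

```text
clock: 10.65
ee_pos: [0.4604, 0.2549, 0.0687]
tool_rot: [[0.076, -0.98, 0.182], [-0.997, -0.075, 0.017], [-0.003, -0.183, -0.983]]
contact_force: [-0.1, 0.4, -0.1]
opening: 0.0435
grip_force: 0.0
```

>>> {"fn": "arm_command", "kwargs": {"commands": [{"slide": [0.06,0.07,0.15],"twist": [0,0,0],"jaw": 0.5},{"slide": [0,0,0],"twist": [0,0,0],"jaw": 0.5},{"slide": [0,0,0],"twist": [0,0,0],"jaw": 0.5},{"slide": [0,0,0],"twist": [0,0,0],"jaw": 0},{"slide": [0,0,0],"twist": [0,0,0],"jaw": 0},{"slide": [0,0,0],"twist": [0,0,0],"jaw": 0},{"slide": [0,0,0],"twist": [0,0,0],"jaw": 0},{"slide": [0,0,0],"twist": [0,0,0],"jaw": 0},{"slide": [0,0,0],"twist": [0,0,0],"jaw": 0}], "force": 30}}

```text
clock: 11.4
ee_pos: [0.4575, 0.251, 0.0603]
tool_rot: [[0.076, -0.981, 0.179], [-0.997, -0.075, 0.014], [0.0, -0.18, -0.984]]
contact_force: [-1.6, 0.2, 1.7]
opening: 0.0149
grip_force: 30.0
```

>>> {"fn": "arm_command", "kwargs": {"commands": [{"slide": [0,-0.04,-0.25],"twist": [0,0,0],"jaw": 0},{"slide": [0,-0.09,-0.5],"twist": [0,0,0],"jaw": 0},{"slide": [0,-0.09,-0.5],"twist": [0,0,0],"jaw": 0},{"slide": [0,-0.09,-0.5],"twist": [0,0,0],"jaw": 0},{"slide": [0,-0.09,-0.5],"twist": [0,0,0],"jaw": 0},{"slide": [0,-0.09,-0.5],"twist": [0,0,0],"jaw": 0},{"slide": [0,-0.09,-0.5],"twist": [0,0,0],"jaw": 0},{"slide": [0,-0.09,-0.5],"twist": [0,0,0],"jaw": 0},{"slide": [0,-0.04,-0.25],"twist": [0,0,0],"jaw": 0},{"slide": [0,0,0],"twist": [-0.115,0,0],"jaw": 0},{"slide": [0,0,0],"twist": [-0.115,0,0],"jaw": 0},{"slide": [0,0,0],"twist": [0,0,0],"jaw": 0}]}}

```text
clock: 12.4
ee_pos: [0.459, 0.2523, 0.223]
tool_rot: [[0.074, -0.997, -0.001], [-0.997, -0.074, 0.002], [-0.002, 0.0, -1.0]]
contact_force: [0.1, 0.9, -0.4]
opening: 0.0144
grip_force: 30.0
```

Run:
```python
from h import *
S=cam('scene'); o=manip.get_obs(); print({k:np.round(o[k],3).tolist() for k in ['clock','ee_pos','tool_rot','opening','grip_force','contact_force']})
W=cam('wrist'); T=cam('top')
a=cv2.resize(S['img'][130:420,220:500],(530,549)); b=cv2.resize(W['img'],(270,202)); c=cv2.resize(T['img'][130:280,60:260],(270,202)); b=np.vstack([b,c,np.zeros((549-404,270,3),np.uint8)])
cv2.imwrite('pics/s4.png',np.hstack([a,b])[:,:,::-1])
cv2.imwrite('pics/scene4.png',S['img'][:,:,::-1])
```

```text
{'clock': 12.45, 'ee_pos': [0.458, 0.251, 0.222], 'tool_rot': [[0.074, -0.997, 0.001], [-0.997, -0.074, 0.001], [-0.001, -0.001, -1.0]], 'opening': 0.014, 'grip_force': 29.999, 'contact_force': [-0.017, 0.384, -0.726]}
```

View pics/s4.png

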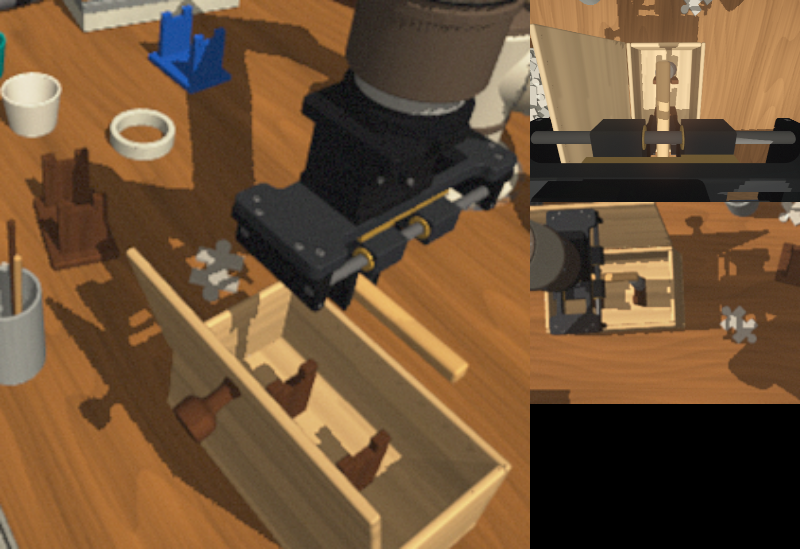

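Brush held level, with its tail end at (460,370) in the crop. Checking its pose in the hand numerically.

Run:
```python
from h import *
S=cam('scene'); W=cam('wrist'); o=manip.get_obs(); R=o['tool_rot']; p=o['ee_pos']
B=p+R@[-.011,0,-.013]; X=R[:,0]; Y=R[:,1]; Z=-R[:,2]
print('B',B)
for C,n in((S,'s'),(W,'w')):
    P=[B+sx*.085*X+sy*.007*Y+sz*.007*Z for sx in(-1,1) for sy in(-1,1) for sz in(-1,1)]
    q=proj(C,np.array(P)); im=C['img'][:,:,::-1].copy()
    for i in range(8):
        for k in(1,2,4):
            if not i&k: cv2.line(im,*[tuple(int(round(v*8)) for v in q[j]) for j in(i,i|k)],(0,255,0),1,cv2.LINE_AA,3)
    t=proj(C,B+.074*X-.057*Z)[0]; cv2.circle(im,tuple(int(v) for v in t),3,(0,0,255),1)
    if n=='s': a=cv2.resize(im[240:360,370:490],(500,500),interpolation=cv2.INTER_CUBIC)
    else: b=cv2.resize(im[80:300,215:345],(295,500),interpolation=cv2.INTER_CUBIC)
cv2.imwrite('pics/s5.png',np.hstack([a,b]))
```

```text
B [0.45494566 0.26121187 0.2350556 ]
```

View pics/s5.png

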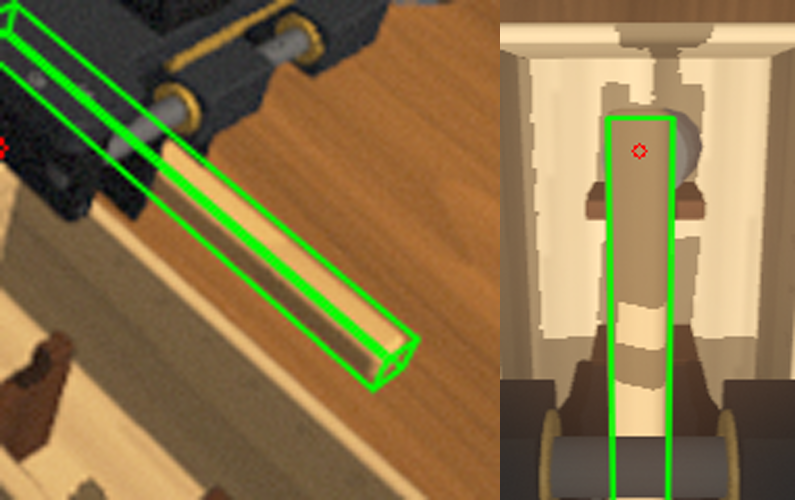

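The prediction is about 3 mm off along the handle, and the head leans slightly to image right (a small roll); neither matters for the dip. Moving above the pot.

>>> {"fn": "arm_command", "kwargs": {"commands": [{"slide": [0.5,0,0],"twist": [0,0,0],"jaw": 0},{"slide": [1,0,0],"twist": [0,0,0],"jaw": 0},{"slide": [1,0,0],"twist": [0,0,0],"jaw": 0},{"slide": [1,0,0],"twist": [0,0,0],"jaw": 0},{"slide": [1,0,0],"twist": [0,0,0],"jaw": 0},{"slide": [1,0,0],"twist": [0,0,0],"jaw": 0},{"slide": [1,0,0],"twist": [0,0,0],"jaw": 0},{"slide": [1,0,0],"twist": [0,0,0],"jaw": 0},{"slide": [1,0,0],"twist": [0,0,0],"jaw": 0},{"slide": [1,0,0],"twist": [0,0,0],"jaw": 0},{"slide": [1,0,0],"twist": [0,0,0],"jaw": 0},{"slide": [1,0,0],"twist": [0,0,0],"jaw": 0}]}}

```text
clock: 13.65
ee_pos: [0.4907, -0.2093, 0.2228]
tool_rot: [[0.077, -0.997, 0.0], [-0.997, -0.077, -0.001], [0.001, -0.0, -1.0]]
contact_force: [1.3, 1.1, -0.2]
opening: 0.0147
grip_force: 30.0
```

>>> {"fn": "arm_command", "kwargs": {"commands": [{"slide": [1,0,0],"twist": [0,0,0],"jaw": 0},{"slide": [0.5,0,0.2],"twist": [0,0,0],"jaw": 0},{"slide": [0,0,0.2],"twist": [0,0,0],"jaw": 0},{"slide": [0,0,0],"twist": [0,0,0],"jaw": 0},{"slide": [0,0,0],"twist": [0,0,0],"jaw": 0},{"slide": [0,0,0],"twist": [0,0,0],"jaw": 0}]}}

```text
clock: 14.15
ee_pos: [0.4962, -0.2665, 0.2071]
tool_rot: [[0.078, -0.997, 0.0], [-0.997, -0.078, -0.0], [0.0, -0.0, -1.0]]
contact_force: [-0.5, -0.4, 0.0]
opening: 0.0143
grip_force: 30.0
```

```bash
python3 to.py .467 -.2685 .15
cat > br.py <<'E'
from h import *
import sys
S=cam('scene'); T=cam('top'); W=cam('wrist'); o=manip.get_obs(); R=o['tool_rot']; p=o['ee_pos']
r=float(sys.argv[2])
c,s=np.cos(r),np.sin(r); R=R@np.array([[1,0,0],[0,c,-s],[0,s,c]])
B=p+o['tool_rot']@[-.0075,0,-.013]; X,Y,Z=R[:,0],R[:,1],-R[:,2]
print('B',B.round(4),'tip',(B+.074*X-.057*Z).round(4))
V={}
for C,n in((S,'s'),(T,'t'),(W,'w')):
    im=C['img'][:,:,::-1].copy()
    P=np.array([B+sx*.085*X+sy*.007*Y+sz*.007*Z for sx in(-1,1) for sy in(-1,1) for sz in(-1,1)])
    t=np.linspace(0,6.283,30); H=np.array([B+(.074+.011*np.cos(a))*X+.011*np.sin(a)*Y-h*Z for h in(.027,.057) for a in t])
    for Q in(P,H): cv2.polylines(im,[cv2.convexHull((proj(C,Q)*8).round().astype(np.int32))],True,(0,255,0),1,cv2.LINE_AA,3)
    V[n]=im
a=cv2.resize(V['s'][100:300,170:370],(500,500),interpolation=cv2.INTER_CUBIC); b=cv2.resize(V['w'][30:260,180:380],(290,333),interpolation=cv2.INTER_CUBIC)
c=cv2.resize(V['t'][140:240,290:464],(290,167),interpolation=cv2.INTER_CUBIC)
cv2.imwrite('pics/'+sys.argv[1],np.hstack([a,np.vstack([b,c])]))
E
python3 br.py s6.png 0.08
```

```text
ee [ 0.4962 -0.2665  0.2071] z [[0.078, -0.997, 0.0], [-0.997, -0.078, -0.0], [0.0, -0.0, -1.0]]
units [-0.01  0.73  1.43]
B [ 0.4961 -0.2591  0.2205] tip [ 0.5065 -0.3326  0.1637]
```

View pics/s6.png

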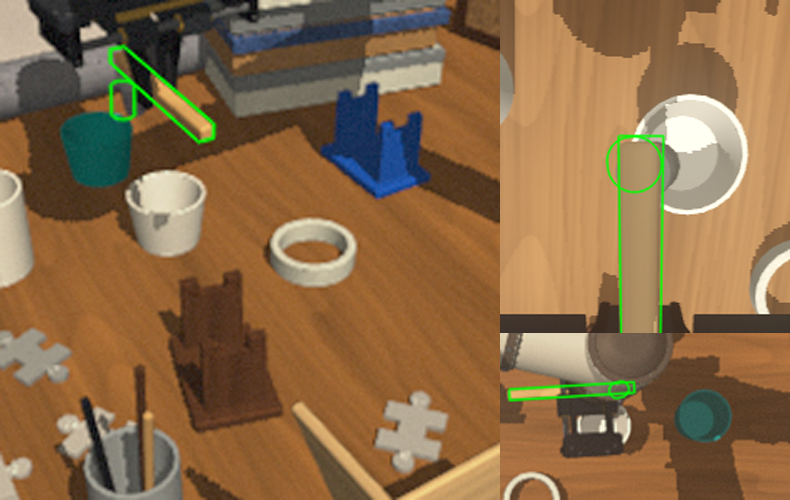

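The brush is level and in front of the pot; the head at crop (665,165) shows the real roll is opposite in sign to what I drew. The picture quota is used up, so I fit the roll numerically from the silhouette.

```bash
cat > roll.py <<'E'
from fit import *
C=cam('wrist'); o=manip.get_obs(); R0=o['tool_rot']; p=o['ee_pos']
ms=manip.silhouettes('wrist','brush_mid'); m=ms[0]['region'].astype(np.float32); print(ms[0]['confidence'],m.sum())
t=np.linspace(0,6.283,30)
def cylx(r,h0,h1): return np.array([[.074+r*np.cos(a),r*np.sin(a),-h] for h in(h0,h1) for a in t])
parts=[np.array([[sx*.085,sy*.007,sz*.007] for sx in(-1,1) for sy in(-1,1) for sz in(-1,1)]),cylx(.01,.007,.027),cylx(.011,.027,.057)]
def rend(q):
    al,la,ro=q; c,s=np.cos(ro),np.sin(ro); R=R0@np.array([[1,0,0],[0,c,-s],[0,s,c]])@np.diag([1,1,-1]); B=p+R0@[al,la,-.013]
    im=np.zeros((1680,2240),np.uint8)
    for P in parts: cv2.fillConvexPoly(im,cv2.convexHull(((proj(C,P@R.T+B)+.5)*4-.5).round().astype(np.int32)),1)
    return cv2.resize(im.astype(np.float32),(560,420),interpolation=cv2.INTER_AREA)
lim=225
def cost(q): r=rend(q)[:lim]; a=m[:lim]; return 1-np.minimum(r,a).sum()/np.maximum(r,a).sum()
for r0 in(-.12,0,.1):
    q=np.array([-.0075,0,r0]); z=minimize(cost,q,method='Nelder-Mead',options=dict(initial_simplex=np.array([q,q+[.004,0,0],q+[0,.003,0],q+[0,0,.06]]),xatol=1e-4,fatol=1e-5)); print(z.x.round(4),z.fun.round(4))
pm=manip.silhouettes('wrist','pot_rim')
print('clock',manip.get_obs()['clock'])
E
python3 roll.py
```

```text
0.74 5163.0
[-9.400e-03  1.000e-04 -1.225e-01] 0.0452
[-0.0095  0.0002 -0.1263] 0.0451
[-9.500e-03  1.000e-04 -1.261e-01] 0.043
clock 14.45
```

>>> {"fn": "arm_command", "kwargs": {"commands": [{"slide": [0,0,0],"twist": [0.155,0,0],"jaw": 0},{"slide": [0,0.73,0],"twist": [0,0,0],"jaw": 0},{"slide": [0,0,0],"twist": [0,0,0],"jaw": 0},{"slide": [0,0,0],"twist": [0,0,0],"jaw": 0},{"slide": [0,0,0],"twist": [0,0,0],"jaw": 0}]}}

```text
clock: 14.87
ee_pos: [0.4679, -0.2699, 0.2038]
tool_rot: [[0.076, -0.99, 0.122], [-0.997, -0.076, 0.009], [0.001, -0.123, -0.992]]
contact_force: [1.1, 0.1, -0.7]
opening: 0.0144
grip_force: 30.0
```

```bash
python3 roll.py
cat > tip.py <<'E'
from h import *
import sys
o=manip.get_obs(); R0=o['tool_rot']; ro=-.125; c,s=np.cos(ro),np.sin(ro); R=R0@np.array([[1,0,0],[0,c,-s],[0,s,c]])
B=o['ee_pos']+R0@[-.0095,0,-.013]; tip=B+R@[.074,0,.057]
print('B',B.round(4),'tip',tip.round(4),'X',R[:,0].round(3),'Z',-R[:,2].round(3),'ee',o['ee_pos'].round(4))
t=np.array([float(v) for v in sys.argv[2:5]]); print('units',(R0.T@(t-(tip if sys.argv[1]=='tip' else B))/.04).round(2))
E
python3 tip.py tip .4672 -.3348 .03
```

```text
0.83 5145.0
[-0.0094  0.0005 -0.1265] 0.0378
[-0.0093  0.0005 -0.1275] 0.0377
[-0.0093  0.0006 -0.1249] 0.0394
clock 15.0167
B [ 0.466  -0.2604  0.2161] tip [ 0.4715 -0.3342  0.1591] X [ 0.077 -0.997  0.   ] Z [0.003 0.    1.   ] ee [ 0.4683 -0.2698  0.2032]
units [0.   0.5  3.19]
```

>>> {"fn": "arm_command", "kwargs": {"commands": [{"slide": [0,0.11,0],"twist": [0,0,0],"jaw": 0},{"slide": [0,0.08,0.65],"twist": [0,0,0],"jaw": 0},{"slide": [0,0.08,0.65],"twist": [0,0,0],"jaw": 0},{"slide": [0,0.08,0.65],"twist": [0,0,0],"jaw": 0},{"slide": [0,0.08,0.65],"twist": [0,0,0],"jaw": 0},{"slide": [0,0.05,0.4],"twist": [0,0,0],"jaw": 0},{"slide": [0,0.02,0.19],"twist": [0,0,0],"jaw": 0},{"slide": [0,0,0],"twist": [0,0,0],"jaw": 0},{"slide": [0,0,0],"twist": [0,0,0],"jaw": 0},{"slide": [0,0,0],"twist": [0,0,0],"jaw": 0},{"slide": [0,0,0],"twist": [0,0,0],"jaw": 0}]}}

```text
clock: 15.93
ee_pos: [0.4641, -0.2704, 0.0755]
tool_rot: [[0.076, -0.989, 0.124], [-0.997, -0.076, 0.008], [0.001, -0.124, -0.992]]
contact_force: [-0.0, -0.1, -0.4]
opening: 0.0143
grip_force: 30.0
```

```bash
python3 tip.py tip .4672 -.3348 .13
```

```text
B [ 0.4618 -0.261   0.0884] tip [ 0.4674 -0.3349  0.0315] X [ 0.076 -0.997  0.001] Z [0.    0.001 1.   ] ee [ 0.4641 -0.2704  0.0755]
units [-0.   -0.3  -2.44]
```

>>> {"fn": "arm_command", "kwargs": {"commands": [{"slide": [0,-0.06,-0.5],"twist": [0,0,0],"jaw": 0},{"slide": [0,-0.09,-0.75],"twist": [0,0,0],"jaw": 0},{"slide": [0,-0.09,-0.75],"twist": [0,0,0],"jaw": 0},{"slide": [0,-0.09,-0.75],"twist": [0,0,0],"jaw": 0},{"slide": [0,-0.06,-0.5],"twist": [0,0,0],"jaw": 0},{"slide": [0,0,0],"twist": [0,0.0155,0.124],"jaw": 0},{"slide": [0,0,0],"twist": [0,0.0155,0.124],"jaw": 0},{"slide": [0,0,0],"twist": [0,0.0155,0.124],"jaw": 0},{"slide": [0,0,0],"twist": [0,0,0],"jaw": 0},{"slide": [0,0,0],"twist": [0,0,0],"jaw": 0},{"slide": [0,0,0],"twist": [0,0,0],"jaw": 0}]}}

```text
clock: 16.85
ee_pos: [0.4629, -0.2702, 0.2056]
tool_rot: [[-0.214, -0.969, 0.12], [-0.977, 0.213, -0.027], [0.001, -0.123, -0.992]]
contact_force: [-0.3, 0.1, -0.5]
opening: 0.0144
grip_force: 30.0
```

```bash
python3 tip.py B .5108 -.1085 .14
```

```text
B [ 0.4634 -0.2605  0.2185] tip [ 0.4474 -0.3328  0.1615] X [-0.214 -0.977  0.001] Z [0.002 0.    1.   ] ee [ 0.4629 -0.2702  0.2056]
units [-3.97 -0.1   1.99]
```

>>> {"fn": "arm_command", "kwargs": {"commands": [{"slide": [-0.5,-0.04,0],"twist": [0,0,0],"jaw": 0},{"slide": [-0.9,-0.08,0],"twist": [0,0,0],"jaw": 0},{"slide": [-0.9,-0.08,0],"twist": [0,0,0],"jaw": 0},{"slide": [-0.9,-0.08,0.04],"twist": [0,0,0],"jaw": 0},{"slide": [-0.77,-0.06,0],"twist": [0,0,0],"jaw": 0},{"slide": [0,0.08,0.65],"twist": [0,0,0],"jaw": 0},{"slide": [0,0.08,0.65],"twist": [0,0,0],"jaw": 0},{"slide": [0,0.08,0.65],"twist": [0,0,0],"jaw": 0},{"slide": [0,0,0],"twist": [0,0,0],"jaw": 0},{"slide": [0,0,0],"twist": [0,0,0],"jaw": 0},{"slide": [0,0,0],"twist": [0,0,0],"jaw": 0}]}}

```text
clock: 17.77
ee_pos: [0.5118, -0.1184, 0.1279]
tool_rot: [[-0.216, -0.969, 0.121], [-0.976, 0.214, -0.027], [0.001, -0.124, -0.992]]
contact_force: [-0.4, -0.2, -0.2]
opening: 0.0143
grip_force: 30.0
```

```bash
python3 roll.py; python3 tip.py B .5108 -.1085 .083
python3 - <<'E'
from fit import *
for n in('scene','top'):
    C=cam(n); m=pick(n,'rest_seat',C,[.51,-.1,.04])
    if m is None: print(n,None); continue
    print(n,m.sum(),draw(C,M['rest'],[.5108,-.1085,-.22]).sum())
E
```

```text
0.79 5105.0
[-0.0093 -0.     -0.1208] 0.0465
[-9.400e-03  1.000e-04 -1.247e-01] 0.0467
[-9.400e-03 -1.000e-04 -1.233e-01] 0.0475
clock 17.9167
B [ 0.5122 -0.1087  0.1411] tip [ 0.4962 -0.1809  0.0841] X [-0.216 -0.976 -0.   ] Z [-0.001 -0.     1.   ] ee [ 0.5117 -0.1183  0.1282]
units [0.   0.22 1.44]
scene 1813.0 2011.375
top None
```

>>> {"fn": "arm_command", "kwargs": {"commands": [{"slide": [0,0.09,0.5],"twist": [0,0,0],"jaw": 0},{"slide": [0,0.06,0.4],"twist": [0,0,0],"jaw": 0},{"slide": [0,0.05,0.36],"twist": [0,0,0],"jaw": 0},{"slide": [0,0,0],"twist": [0,0,0],"jaw": 0},{"slide": [0,0,0],"twist": [0,0,0],"jaw": 0},{"slide": [0,0,0],"twist": [0,0,0],"jaw": 0}]}}

```text
clock: 18.62
ee_pos: [0.5095, -0.1178, 0.0763]
tool_rot: [[-0.216, -0.969, 0.12], [-0.976, 0.214, -0.027], [0.001, -0.123, -0.992]]
contact_force: [0.5, 0.2, -0.1]
opening: 0.0143
grip_force: 30.0
```

```bash
python3 tip.py B .5108 -.1085 .081
```

```text
B [ 0.51   -0.1082  0.0892] tip [ 0.4939 -0.1804  0.0322] X [-0.216 -0.976  0.001] Z [0.002 0.    1.   ] ee [ 0.5095 -0.1178  0.0763]
units [0.   0.   0.21]
```

No contact so far and the bar is already inside the notch mouths, so lower gently to the floor.

>>> {"fn": "arm_command", "kwargs": {"commands": [{"slide": [0,0.01,0.08],"twist": [0,0,0],"jaw": 0},{"slide": [0,0.01,0.08],"twist": [0,0,0],"jaw": 0},{"slide": [0,0.01,0.05],"twist": [0,0,0],"jaw": 0},{"slide": [0,0,0],"twist": [0,0,0],"jaw": 0},{"slide": [0,0,0],"twist": [0,0,0],"jaw": 0}]}}

```text
clock: 19.03
ee_pos: [0.5092, -0.1177, 0.0686]
tool_rot: [[-0.216, -0.969, 0.121], [-0.976, 0.214, -0.027], [0.001, -0.124, -0.992]]
contact_force: [-3.7, 2.1, 8.6]
opening: 0.0143
grip_force: 30.0
```

```bash
python3 tip.py B .5108 -.1085 .081
```

```text
B [ 0.5097 -0.108   0.0815] tip [ 0.4936 -0.1803  0.0245] X [-0.216 -0.976  0.001] Z [0.001 0.    1.   ] ee [ 0.5092 -0.1177  0.0686]
units [ 0.   -0.03  0.02]
```

Contact at 81.5 mm with 8.6 N upward: the bar is seated on the notch floors. Release and retreat.

>>> {"fn": "arm_command", "kwargs": {"commands": [{"slide": [0,0,0],"twist": [0,0,0],"jaw": 0.5},{"slide": [0,0,0],"twist": [0,0,0],"jaw": 0.5},{"slide": [0,0,0],"twist": [0,0,0],"jaw": 0.5},{"slide": [0,0,0],"twist": [0,0,0],"jaw": 0.5},{"slide": [0,0,-0.3],"twist": [0,0,0],"jaw": 0.5},{"slide": [0,0,-0.6],"twist": [0,0,0],"jaw": 0.5},{"slide": [0,0,-0.8],"twist": [0,0,0],"jaw": 0.5},{"slide": [0,0,-0.8],"twist": [0,0,0],"jaw": 0.5},{"slide": [0,0,-0.8],"twist": [0,0,0],"jaw": 0.5},{"slide": [0,0,-0.3],"twist": [0,0,0],"jaw": 0.5},{"slide": [0,0,0],"twist": [0,0,0],"jaw": 0.5},{"slide": [0,0,0],"twist": [0,0,0],"jaw": 0.5}]}}

```text
clock: 20.03
ee_pos: [0.4914, -0.1137, 0.2101]
tool_rot: [[-0.217, -0.969, 0.12], [-0.976, 0.215, -0.026], [-0.0, -0.123, -0.992]]
contact_force: [-0.0, 0.2, -0.1]
opening: 0.0435
grip_force: 0.0
```

```bash
cat > chk.py <<'E'
from fit import *
for n in('wrist','scene','top'):
    C=cam(n)
    for l in('brush_mid','lid','pot_rim'):
        for b in manip.boxes_of(n,l)[:2]: print(n,l,np.round(b['centre'],3),round(b['confidence'],2))
C=cam('wrist'); ms=manip.silhouettes('wrist','brush_mid'); m=ms[0]['region']; print(m.sum())
p=np.argwhere(m)[:,::-1].astype(np.float32); (cx,cy),(w,h),a=cv2.minAreaRect(p); q=cv2.boxPoints(((cx,cy),(w,h),a))
print(np.array([atz(C,v,.089) for v in q]).round(4).tolist());
E
python3 chk.py
```

```text
wrist brush_mid [ 0.498 -0.133  0.089] 0.8
wrist lid [ 0.636 -0.085  0.004] 0.25
wrist pot_rim [ 0.472 -0.301  0.033] 0.55
scene brush_mid [ 0.517 -0.095  0.089] 0.93
scene lid [0.573 0.284 0.211] 0.89
scene lid [0.401 0.034 0.006] 0.39
scene pot_rim [ 0.465 -0.322  0.039] 0.92
scene pot_rim [ 0.486 -0.47   0.043] 0.75
top brush_mid [ 0.492 -0.184  0.088] 0.56
top lid [0.554 0.273 0.189] 0.96
top lid [ 0.663 -0.216  0.005] 0.4
top pot_rim [ 0.489 -0.5    0.019] 0.77
top pot_rim [ 0.474 -0.343  0.015] 0.74
2190
[[0.4993, -0.192, 0.089], [0.4782, -0.1874, 0.089], [0.5083, -0.0438, 0.089], [0.5328, -0.0476, 0.089]]
```

Run:
```python
from fit import *
C=cam('scene'); m=pick('scene','brush_mid',C,[.51,-.1,.085])
t=np.linspace(0,6.283,30)
parts=[np.array([[sx*85,sy*7,75+sz*14] for sx in(-1,1) for sy in(-1,1) for sz in(0,1)]),np.array([[74+11*np.cos(a),11*np.sin(a),h] for h in(25,75) for a in t])]
m=cv2.morphologyEx(m,cv2.MORPH_CLOSE,np.ones((5,5)))
r=fit([(C,m)],parts,[.5097,-.108,-1.79]); print(r.x.round(4),r.fun,m.sum(),draw(C,parts,r.x).sum())
if r.fun<.3 and abs(r.x[0]-.5108)<.008 and abs(r.x[1]+.1085)<.02 and abs(r.x[2]+1.79)<.15: print(manip.job_done())
```

```text
[ 0.5081 -0.1108 -1.8203] 0.29094159603118896 379.0 517.1875
the job is handed in; nothing more can be done
None
```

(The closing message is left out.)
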